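# Set the reorder tags on the studio supply rack

## Robot

A 6-joint arm with a two-finger parallel gripper is mounted at the origin on the work surface. World frame = base frame: x ahead of the robot, y to its left, z up, the work surface at z = 0. Lengths are in m, angles in rad, forces in N, time in s.
With the tool pointing down it reaches from about 0.3 to 0.875 m from the base axis. Payload 4.2 kg.
Tool frame: the origin (TCP) lies at the very end of the fingers, on their centre line; the grasp point (between the pads) lies 19 mm behind it; z points along the fingers, y is the line along which they close (so a half turn about z gives the same grasp; the last joint's range is limited). The gripper opens to 85 mm and grips with 20 to 120 N. Pads are 22 mm wide; open, the fingers measure 114 mm over their backs; the gripper's body (76 mm by 85 mm) begins 54 mm behind the grasp point. The pads swing forward as they close: fully open they stand 13 mm farther back than shut.
Start: joints at [-1.168, 0.32, 1.565, -0, 1.257, -0.02], TCP at [0.236, -0.524, 0.231] pointing down, gripper open.
Joint ranges: [-3.11, 3.11], [-0.84, 2.01], [0.21, 2.61], [-1.34, 4.49], [0.05, 2.63], [-2.56, 2.56]. Speed limits (rad/s): [2.57, 2.57, 3.14, 3.14, 3.14, 3.14].

## Interface

Orientations are given as a unit quaternion [w, x, y, z].
In Python, from rig import get_obs, get_image, finish_job gives the robot as it stands.
- The arm moves only by the shell command python3 -m inch 'ROWS'. ROWS is JSON, a list of rows, each an object with "xyz": the shift along the tool's x, y, z in m, a list of three; "delta_rot": the turn, a rotation vector about the tool's x, y, z in rad, a list of three; "fingers": the finger opening in m, from 0 to 0.0854. A call has exactly 5 rows; each row is the pose to reach, as a shift and turn from the pose commanded when the call began, along the tool's axes at that moment; what a row does not reach only later rows make up. A row lasts 1/8 s, in which the tool goes at most 62.5 mm and 10.7 degrees, less where a joint would pass 70% of its speed; a pose out of reach is approached as far as the arm can. A call with a gripper value outside its range is refused whole. The fingers move at their own pace and stop on an object; the grip force is fixed at half the most. Time passes only in rows, so rows that repeat a pose let the fingers close, or fill a call up. It gives the time, the measured TCP pose, the force, the opening and the grip force at its end, in the units of the state.
- get_obs(): the state, without advancing time (a new reading comes with each control period).
- get_image(name): name is "scene" or "top" or "wrist"; returns a dict with "pixels" (384x512x3 uint8, red, green, blue), "mtx" (3x3 intrinsics, pixels), "rvec" (rotation vector, rad) and "tvec" (3), from world to camera coordinates, as OpenCV has them. Camera axes: x right, y down, z forward; pixel columns grow to the right and rows downward; lengths in m; the calibration is good to about 2 mm. A picture is of the moment at which its call begins. There is no depth.
- finish_job(): hands the job in; it is judged then, once.
The state is a dict: "time": time; "q": joint angles; "joint_vel": joint speeds; "effort": joint torques, N m; "tool_pos": TCP position; "eef_rot": TCP orientation; "force": force on the tool from outside, world axes, zero at the start; "torque": the same for the moment, N m; "finger_gap": finger opening in m; "gripper_force": force on a finger pad.
Only numpy, scipy, OpenCV 4.12 (cv2) and the standard library are available. Lean on these libraries where they do the work, as an engineer would, in place of code of your own. Each camera call takes 0.05 s, during which the arm holds its last target. There are 200 camera calls.

## Task

Set the hinged reorder tags on the supply rack so that only the full bins show green: with a light push of a fingertip, flip each tag that is wrong all the way over on its hinge (up to green in front of a full bin, down to red in front of a bin that is empty or nearly so) and leave the tags that are already right alone. Do not grip the tags, and do not lift or shift the bins or the other things on the desk.

Things in the scene. Friction and masses are not known exactly. Their poses are not given: they have to be found in the camera images.
- rack: plywood supply rack, fixed; origin on the desk under the line of the four tag hinges, x away from the robot's side to the bins, y left along the row, z up. x from -30 to 205 mm, 392 mm wide. Its front rail (x -21 to 9 mm, 84 mm high) carries four tag brackets 92 mm apart (y = -138, -46, 46, 138 mm); four bins stand behind it, each straight behind one tag
- tag1 (a joint): angle of hinged tag 1. 0: lowered, lying level on its ledge, pointing to the robot's side, red face up. 2.09 (other stop): raised, leaning back 30 degrees past upright on its rest, green face to the robot's side and up. It swings freely with little friction and falls to whichever stop it leans to (upright is 1.57)
- tag1_hinge (a point): middle of the hinge pin of tag 1, 90 mm above the desk, on the bracket: x points away from the robot's side to the bins, y along the pin to the left, z up (does not turn with the tag)
- tag1_edge (a point): middle of the free edge of tag 1, turning with it. The tag is a stiff aluminium plate, about 50 g, 52 mm wide along the pin, 72 mm from pin to free edge, 3 mm thick, red label on one face, green on the other; its last 24 mm is a bare finger tab, clear of ledge and rest, with nothing below it down to the desk when lowered
- holder1: dark bent-steel bracket of tag 1, fixed, 60 mm wide: a level ledge reaching 47 mm from the pin to the robot's side, and a rest behind the raised tag reaching 45 mm from the pin, leaning back 30 degrees; origin on top of the rail, 6 mm below the middle of the pin; axes as the hinge
- tag2 (a joint): angle of hinged tag 2, same kind and values as tag1
- tag2_hinge (a point): middle of the hinge pin of tag 2, 90 mm above the desk, on the bracket: x points away from the robot's side to the bins, y along the pin to the left, z up (does not turn with the tag)
- tag2_edge (a point): middle of the free edge of tag 2, turning with it; same kind as tag 1
- holder2: dark bent-steel bracket of tag 2, fixed, 60 mm wide: a level ledge reaching 47 mm from the pin to the robot's side, and a rest behind the raised tag reaching 45 mm from the pin, leaning back 30 degrees; origin on top of the rail, 6 mm below the middle of the pin; axes as the hinge
- tag3 (a joint): angle of hinged tag 3, same kind and values as tag1
- tag3_hinge (a point): middle of the hinge pin of tag 3, 90 mm above the desk, on the bracket: x points away from the robot's side to the bins, y along the pin to the left, z up (does not turn with the tag)
- tag3_edge (a point): middle of the free edge of tag 3, turning with it; same kind as tag 1
- holder3: dark bent-steel bracket of tag 3, fixed, 60 mm wide: a level ledge reaching 47 mm from the pin to the robot's side, and a rest behind the raised tag reaching 45 mm from the pin, leaning back 30 degrees; origin on top of the rail, 6 mm below the middle of the pin; axes as the hinge
- tag4 (a joint): angle of hinged tag 4, same kind and values as tag1
- tag4_hinge (a point): middle of the hinge pin of tag 4, 90 mm above the desk, on the bracket: x points away from the robot's side to the bins, y along the pin to the left, z up (does not turn with the tag)
- tag4_edge (a point): middle of the free edge of tag 4, turning with it; same kind as tag 1
- holder4: dark bent-steel bracket of tag 4, fixed, 60 mm wide: a level ledge reaching 47 mm from the pin to the robot's side, and a rest behind the raised tag reaching 45 mm from the pin, leaning back 30 degrees; origin on top of the rail, 6 mm below the middle of the pin; axes as the hinge
- bin_spools_mouth (a point): grey plastic bin, loose, FULL: six thread spools, standing up to 73 mm above the bin's underside. 130 mm deep in x, 80 mm wide in y, 72 mm high, front wall 48 mm; it stands on the 12 mm rack floor. Point: centre of its mouth, level with the rim, which lies about 118 mm behind the hinge of the tag that belongs to it
- bin_inks_mouth (a point): grey plastic bin, loose, FULL: six ink tubs with black lids, standing up to 65 mm above the bin's underside. 130 mm deep in x, 80 mm wide in y, 72 mm high, front wall 48 mm; it stands on the 12 mm rack floor. Point: centre of its mouth, level with the rim, which lies about 118 mm behind the hinge of the tag that belongs to it
- bin_empty_mouth (a point): grey plastic bin, loose, not full: empty. 130 mm deep in x, 80 mm wide in y, 72 mm high, front wall 48 mm; it stands on the 12 mm rack floor. Point: centre of its mouth, level with the rim, which lies about 118 mm behind the hinge of the tag that belongs to it
- bin_last_one_mouth (a point): grey plastic bin, loose, not full: a single thread spool left in a back corner, 73 mm tall. 130 mm deep in x, 80 mm wide in y, 72 mm high, front wall 48 mm; it stands on the 12 mm rack floor. Point: centre of its mouth, level with the rim, which lies about 118 mm behind the hinge of the tag that belongs to it
- mug_center (a point): white mug, 82 mm across, 88 mm high, handle at its side; point half-way up its axis
- glue_center (a point): white glue bottle, 62 mm across, 170 mm high; point half-way up its axis
- reel_center (a point): small wooden reel of white thread standing in front of the rack, 42 mm across, 40 mm high; point at its centre
Mind the look-alikes: they are no part of the job. What is shaped like the part that bears bin_empty_mouth but pink is not meant.

How it is judged:
By the outcome, as a careful person would: the job done as asked, in the order asked, and still so for the second after the job is handed in, with the robot touching nothing.
It also fails if it takes over 54 s, if anything falls off the work surface, if the arm or the gripper's body presses on something with over 40 N, if the wrist force passes 120 N, or if a joint passes its speed limit or range.

## Working session

There is one attempt and no reset: what is moved stays moved. The work goes in short steps, Python scripts to look and compute and a shell command to move; the robot and the scene stay as the last step left them, time stands still between calls to the robot, and variables do not carry over. Pictures are saved under pics/ and viewed, at most 10 in all, crops included, and the job is handed in when it is done.

```bash
mkdir -p pics; python3 - <<'E'
from rig import get_obs,get_image
import cv2,numpy as np
for n in("scene","top"):
    d=get_image(n);np.savez(f"pics/{n}0.npz",**d)
    cv2.imwrite(f"pics/{n}0.png",cv2.resize(d["pixels"][...,::-1],(768,576)))
    R=cv2.Rodrigues(np.array(d["rvec"]))[0];print(n,-R.T@np.array(d["tvec"]).ravel(),R[2])
o=get_obs();print(o)
E
```

```text
scene [ 1.1620266  -0.92259599  0.83649346] [-0.44897411  0.70394161 -0.55035303]
top [ 0.33780952 -0.00412407  1.17963259] [ 0.20443169 -0.00785402 -0.97884932]
{'time': 0.1, 'q': array([-1.16799320e+00,  3.20240626e-01,  1.56558445e+00,  8.22266188e-06,
        1.25734179e+00, -2.00173200e-02]), 'joint_vel': array([ 0.00032862, -0.0013676 , -0.00413424,  0.00037809, -0.00098218,
       -0.00301652]), 'effort': array([ 9.29113230e-04, -4.16408622e+01, -2.34704590e+01,  1.33223243e-04,
        4.89584781e-03, -2.71401674e-06]), 'tool_pos': array([ 0.23577137, -0.52397909,  0.23054839]), 'eef_rot': array([-7.73477291e-04,  9.77735931e-01,  2.09837626e-01, -1.45889828e-04]), 'force': array([-0.0616844 ,  0.30163684, -0.38820151]), 'torque': array([-0.04161878,  0.0720046 , -0.07492134]), 'gripper_force': 0.0, 'finger_gap': 0.08523569268547507}
```

View pics/scene0.png

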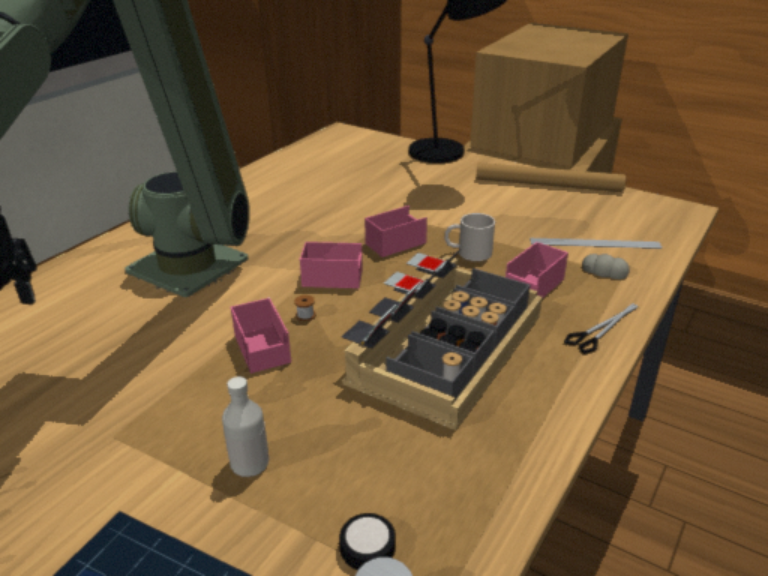

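View pics/top0.png

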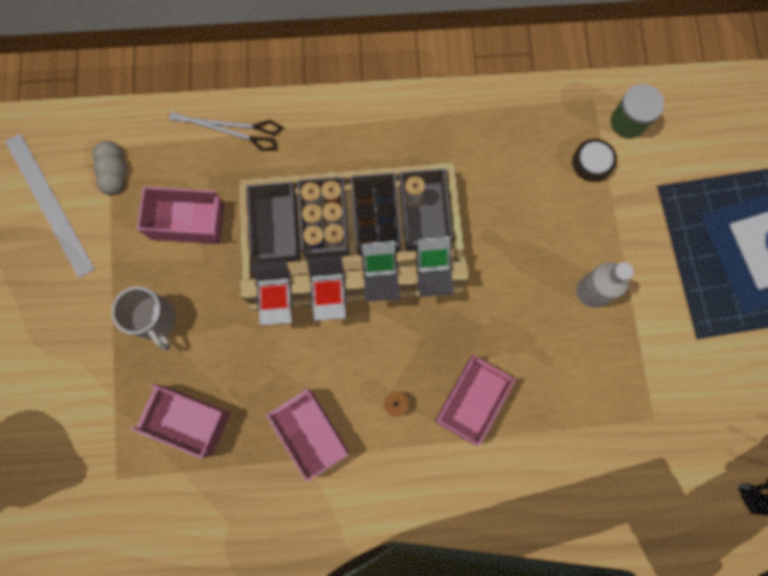

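The two views show, from left to right in the top view (768-px scale), four bins in the rack:

| Bin | Bin pixel | Tag pixel | Tag state | Verdict |
|---|---|---|---|---|
| empty | (273,230) | (274,300) | red | right |
| six spools | (323,212) | (328,295) | red | WRONG, raise |
| inks | (377,210) | (380,265) | green | right |
| single spool | (428,205) | (434,260) | green | WRONG, lower |

Look-alikes are the pink bins at (180,215), (182,420), (308,435) and (477,400), which are not meant. The reel at (397,403) stands in front of the rack. Next I measure the tags and check with one crop.

```bash
cat > h.py <<'E'
import cv2,numpy as np
from scipy.spatial.transform import Rotation as Ro
def ray(d,uv):
    R=cv2.Rodrigues(np.array(d["rvec"]))[0];c=-R.T@np.array(d["tvec"]).ravel()
    p=cv2.undistortPoints(np.array(uv,float).reshape(-1,1,2),d["mtx"],None).reshape(-1,2)
    return c,np.c_[p,np.ones(len(p))]@R
def onz(d,uv,z):
    c,v=ray(d,uv);return c+v*((z-c[2])/v[:,2])[:,None]
def tri(d1,u1,d2,u2):
    c,v=ray(d1,[u1]);e,w=ray(d2,[u2]);A=np.c_[v[0],-w[0]];s=np.linalg.lstsq(A,e-c,rcond=None)[0]
    a=c+s[0]*v[0];b=e+s[1]*w[0];return (a+b)/2,np.linalg.norm(a-b)
def proj(d,P):return cv2.projectPoints(np.array(P,float).reshape(-1,3),np.array(d["rvec"]),np.array(d["tvec"]),d["mtx"],None)[0].reshape(-1,2)
E
python3 - <<'E'
from h import *
D={n:dict(np.load(f"pics/{n}0.npz")) for n in("top","scene")}
def blobs(m,a):
    n,l,s,c=cv2.connectedComponentsWithStats(m.astype(np.uint8));return [(c[i],s[i],l==i) for i in range(1,n) if s[i,4]>a]
d=D["top"];r={}
for n,d in D.items():
    p=d["pixels"].astype(int);red=(p[...,0]>150)&(p[...,1]<70)&(p[...,2]<70)
    gr=(p[...,1]>80)&(p[...,0]<60)&(p[...,2]<90)
    r[n]=[b for b in blobs(red,30)];g=blobs(gr,30)
    print(n,"red",[(b[0].round(1),b[1]) for b in r[n]],"green",[(b[0].round(1),b[1]) for b in g])
d=D["top"]
for b in r["top"]:
    print("label",onz(d,[b[0]],.0915))
p=d["pixels"];w=(p.min(2)>135);w[:, :]&=True
L=w.copy();L[:175]=0;L[225:]=0;L[:,:165]=0;L[:,240:]=0
for b in r["top"]: L|=b[2]
L=cv2.morphologyEx(L.astype(np.uint8),cv2.MORPH_CLOSE,np.ones((3,3)))
for b in blobs(L,150):
    c=cv2.findContours(b[2].astype(np.uint8),0,2)[0][0];q=cv2.boxPoints(cv2.minAreaRect(c));P=onz(d,q,.0915)
    print(q.round(1).tolist(),P.round(4).tolist(),np.linalg.norm(P-np.roll(P,1,0),axis=1))
for a,b in zip(sorted(r["top"],key=lambda b:b[0][0]),sorted(r["scene"],key=lambda b:-b[0][0])): print("tri",tri(d,a[0],D["scene"],b[0]))
c=d["pixels"][100:230,150:330,::-1];cv2.imwrite("pics/crop.png",cv2.resize(c,None,fx=4,fy=4,interpolation=2))
E
```

```text
top red [(array([218. , 194.7]), array([210, 188,  17,  15, 225], dtype=int32)), (array([181.9, 197.8]), array([174, 191,  17,  15, 227], dtype=int32))] green [(array([289. , 171.8]), array([281, 167,  17,  11, 160], dtype=int32)), (array([253. , 174.8]), array([245, 170,  18,  11, 165], dtype=int32))]
scene red [(array([286.7, 174.8]), array([279, 171,  16,   9,  87], dtype=int32)), (array([271.7, 187.9]), array([264, 184,  16,   9,  83], dtype=int32))] green []
label [[0.55759087 0.08795457 0.0915    ]]
label [[0.55508878 0.18004266 0.0915    ]]
[[207.10000610351562, 185.0], [226.89999389648438, 183.1999969482422], [229.5, 211.0], [209.60000610351562, 212.8000030517578]] [[0.5847, 0.1149, 0.0915], [0.5864, 0.0639, 0.0915], [0.5141, 0.0607, 0.0915], [0.5124, 0.111, 0.0915]] [0.0723651  0.05099948 0.07240304 0.05032552]
[[173.0, 187.0], [193.0, 187.0], [193.0, 215.0], [173.0, 215.0]] [[0.5846, 0.2023, 0.0915], [0.5816, 0.1511, 0.0915], [0.5092, 0.1532, 0.0915], [0.5122, 0.2036, 0.0915]] [0.07243679 0.05125588 0.07239842 0.0505737 ]
tri (array([0.55447151, 0.17951843, 0.09466603]), np.float64(3.66095348229067e-05))
tri (array([0.55608349, 0.08707898, 0.09561088]), np.float64(0.0016798767161834672))
```

View pics/crop.png

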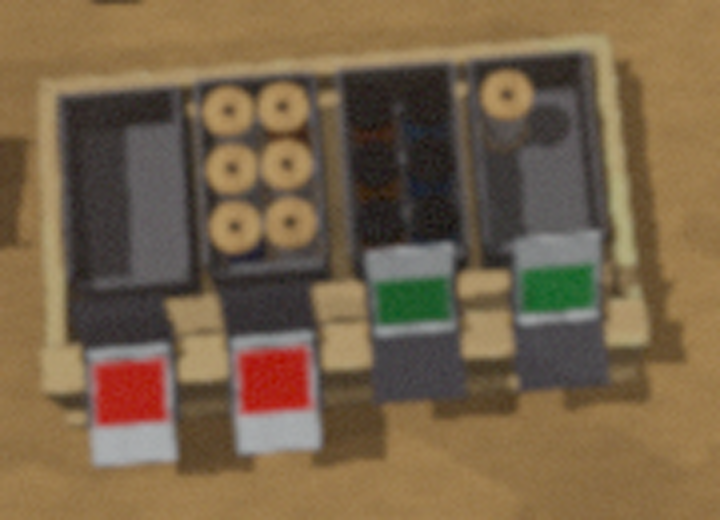

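The crop confirms it. The spools tag at crop (275,395) is red in front of a full bin, so it goes up. The far-right tag at crop (558,285) is green in front of the single-spool bin, so it goes down. The plates measure 51 x 72 mm and are 92 mm apart, which matches the description. The pin of the spools tag is at about (.585,.089) and the pin of the single-spool tag at about (.590,-.095), with a rack yaw of about 0.03. I lower the right tag first, with the fingers shut and pushing from behind.

```bash
python3 -m inch '[{"xyz":[0.05,-0.02,-0.015],"delta_rot":[0,0,0.08],"fingers":0},{"xyz":[0.1,-0.04,-0.03],"delta_rot":[0,0,0.16],"fingers":0},{"xyz":[0.15,-0.06,-0.045],"delta_rot":[0,0,0.24],"fingers":0},{"xyz":[0.2,-0.08,-0.05],"delta_rot":[0,0,0.32],"fingers":0},{"xyz":[0.25,-0.1,-0.05],"delta_rot":[0,0,0.39],"fingers":0}]'; python3 - <<'E'
from h import *; from rig import get_obs
o=get_obs();q=o["eef_rot"];print(o["time"],o["tool_pos"],Ro.from_quat(np.r_[q[1:],q[0]]).as_matrix().round(3),o["finger_gap"])
E
```

```text
time: 0.72
tool_pos: [0.424, -0.3293, 0.2816]
eef_rot: [0.0, 1.0, 0.015, 0.0]
force: [-0.0, -1.2, -0.4]
finger_gap: 0.0002
gripper_force: 0.0
0.725 [ 0.42395481 -0.32930009  0.28160867] [[ 1.     0.03   0.001]
 [ 0.03  -1.    -0.001]
 [ 0.001  0.001 -1.   ]] 0.0002269038969506941
```

```bash
python3 -m inch '[{"xyz":[0.04,-0.038,0],"delta_rot":[0,0,0],"fingers":0},{"xyz":[0.08,-0.076,0],"delta_rot":[0,0,0],"fingers":0},{"xyz":[0.12,-0.115,0],"delta_rot":[0,0,0],"fingers":0},{"xyz":[0.16,-0.153,0],"delta_rot":[0,0,0],"fingers":0},{"xyz":[0.2,-0.19,0],"delta_rot":[0,0,0],"fingers":0}]' && python3 -m inch '[{"xyz":[0.03,-0.03,0],"delta_rot":[0,0,0],"fingers":0},{"xyz":[0.042,-0.04,0.02],"delta_rot":[0,0,0],"fingers":0},{"xyz":[0.042,-0.04,0.05],"delta_rot":[0,0,0],"fingers":0},{"xyz":[0.042,-0.04,0.08],"delta_rot":[0,0,0],"fingers":0},{"xyz":[0.042,-0.04,0.08],"delta_rot":[0,0,0],"fingers":0}]'; python3 - <<'E'
from h import *; from rig import get_obs,get_image
o=get_obs();q=o["eef_rot"];print(o["time"],o["tool_pos"])
d=get_image("scene");c=d["pixels"][80:290,140:380,::-1];cv2.imwrite("pics/s1.png",cv2.resize(c,None,fx=2.8,fy=2.8,interpolation=2))
E
```

```text
time: 1.35
tool_pos: [0.6174, -0.1326, 0.2808]
eef_rot: [0.0, 1.0, 0.017, -0.0]
force: [0.1, -1.0, 0.1]
finger_gap: -0.0
gripper_force: 0.0
time: 1.98
tool_pos: [0.6547, -0.0933, 0.1974]
eef_rot: [-0.0, 1.0, 0.016, -0.004]
force: [-0.1, -0.9, -0.9]
finger_gap: 0.0
gripper_force: 0.0
1.975 [ 0.65466197 -0.09325608  0.19743363]
```

View pics/s1.png

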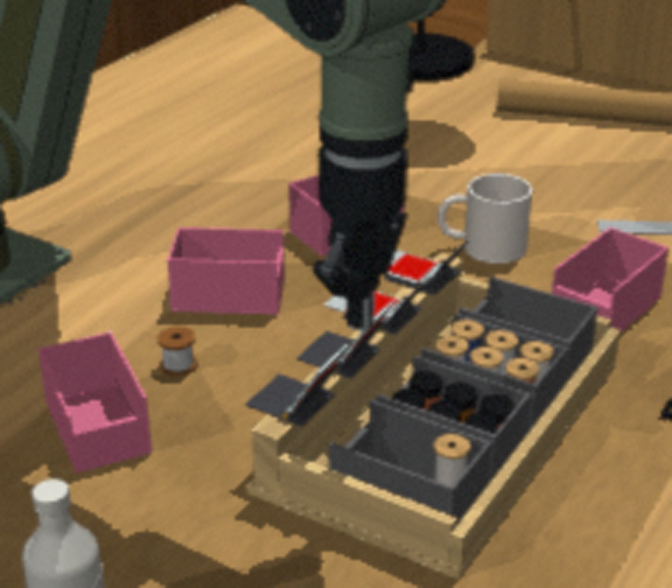

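The closed fingertip hangs at crop (358,320), behind the line of tags and above the right-hand bin row. The tags are undisturbed. Next: down behind the tab, then pull toward the robot.

```bash
python3 -m inch '[{"xyz":[0.002,0,0.02],"delta_rot":[0,0,0],"fingers":0},{"xyz":[0.002,0,0.04],"delta_rot":[0,0,0],"fingers":0},{"xyz":[0.002,0,0.06],"delta_rot":[0,0,0],"fingers":0},{"xyz":[0.002,0,0.06],"delta_rot":[0,0,0],"fingers":0},{"xyz":[-0.008,0,0.06],"delta_rot":[0,0,0],"fingers":0}]' && python3 -m inch '[{"xyz":[-0.008,0,0],"delta_rot":[0,0,0],"fingers":0},{"xyz":[-0.016,0,0],"delta_rot":[0,0,0],"fingers":0},{"xyz":[-0.024,0,0],"delta_rot":[0,0,0],"fingers":0},{"xyz":[-0.032,0,0],"delta_rot":[0,0,0],"fingers":0},{"xyz":[-0.04,0,0],"delta_rot":[0,0,0],"fingers":0}]'
```

```text
time: 2.65
tool_pos: [0.6501, -0.0934, 0.1429]
eef_rot: [0.0, 1.0, 0.016, 0.002]
force: [0.0, 0.1, 0.7]
finger_gap: -0.0
gripper_force: 0.0
time: 3.28
tool_pos: [0.6087, -0.0944, 0.1413]
eef_rot: [0.0, 1.0, 0.016, -0.0]
force: [0.1, 0.2, -0.0]
finger_gap: 0.0003
gripper_force: 0.0
```

```bash
python3 -m inch '[{"xyz":[-0.008,0,0],"delta_rot":[0,0,0],"fingers":0},{"xyz":[-0.016,0,0],"delta_rot":[0,0,0],"fingers":0},{"xyz":[-0.024,0,0],"delta_rot":[0,0,0],"fingers":0},{"xyz":[-0.03,0,0],"delta_rot":[0,0,0],"fingers":0},{"xyz":[-0.03,0,0],"delta_rot":[0,0,0],"fingers":0}]' && python3 -m inch '[{"xyz":[0,0,-0.03],"delta_rot":[0,0,0],"fingers":0},{"xyz":[0,0,-0.07],"delta_rot":[0,0,0],"fingers":0},{"xyz":[-0.04,0,-0.1],"delta_rot":[0,0,0],"fingers":0},{"xyz":[-0.08,0,-0.12],"delta_rot":[0,0,0],"fingers":0},{"xyz":[-0.13,0,-0.12],"delta_rot":[0,0,0],"fingers":0}]'; python3 - <<'E'
from h import *; from rig import get_obs,get_image
print(get_obs()["q"])
for n in("scene","top"):
    d=get_image(n);p=d["pixels"].astype(int)
    for k,m in(("red",(p[...,0]>150)&(p[...,1]<70)&(p[...,2]<70)),("green",(p[...,1]>80)&(p[...,0]<60)&(p[...,2]<90))):
        N,l,s,c=cv2.connectedComponentsWithStats(m.astype(np.uint8));print(n,k,[c[i].round(1) for i in range(1,N) if s[i,4]>30])
    if n=="top":u=[c for c in [l]]
E
```

```text
time: 3.9
tool_pos: [0.5789, -0.0954, 0.1414]
eef_rot: [0.0, 1.0, 0.016, 0.0]
force: [-0.5, -0.2, -0.1]
finger_gap: -0.0001
gripper_force: 0.0
time: 4.53
tool_pos: [0.4498, -0.0999, 0.2631]
eef_rot: [0.001, 1.0, 0.017, 0.002]
force: [0.2, -0.1, -0.5]
finger_gap: 0.0001
gripper_force: 0.0
[-2.43471145e-01  1.15098228e-01  1.75444985e+00 -1.26207268e-04
  1.26719228e+00  1.29407696e+00]
scene red [array([286.6, 174.9]), array([271.8, 187.9]), array([239.2, 218.8])]
scene green []
top red [array([218.1, 194.7]), array([182.1, 197.7])]
top green [array([252.6, 174.6])]
```

A third red label now shows at scene (239,219), so the single-spool tag is down. The spools tag comes next. I tilt the tool 45° forward and bring it in from the front, under the finger tab.

```bash
python3 -m inch '[{"xyz":[0,-0.037,0.015],"delta_rot":[0,0.157,0],"fingers":0},{"xyz":[0,-0.074,0.03],"delta_rot":[0,0.314,0],"fingers":0},{"xyz":[0,-0.112,0.045],"delta_rot":[0,0.471,0],"fingers":0},{"xyz":[0,-0.15,0.06],"delta_rot":[0,0.628,0],"fingers":0},{"xyz":[0,-0.187,0.08],"delta_rot":[0,0.785,0],"fingers":0}]'; python3 - <<'E'
from h import *; from rig import get_obs,get_image
o=get_obs();q=o["eef_rot"];M=Ro.from_quat(np.r_[q[1:],q[0]]).as_matrix();print(o["q"],o["tool_pos"],M.round(3))
for a,b in(((.478,.087,.064),0),((.519,.0868,.065),0)):print(M.T@(np.array(a)-o["tool_pos"]))
d=get_image("top");p=d["pixels"];c=p[90:290,130:370,::-1];cv2.imwrite("pics/t2.png",cv2.resize(c,None,fx=2.8,fy=2.8,interpolation=2))
E
```

```text
time: 5.25
tool_pos: [0.4456, 0.0436, 0.2004]
eef_rot: [0.011, 0.945, 0.009, 0.326]
force: [0.2, -0.8, -0.6]
finger_gap: 0.0003
gripper_force: 0.0
[ 0.14637457 -0.09774357  2.33667838 -0.40818495  0.26718261  2.05725324] [0.44558396 0.04359814 0.20040665] [[ 0.788  0.01   0.616]
 [ 0.025 -1.    -0.015]
 [ 0.615  0.027 -0.788]]
[-0.05733915 -0.04674772  0.12676027]
[-0.02442702 -0.04611067  0.15122302]
```

View pics/t2.png

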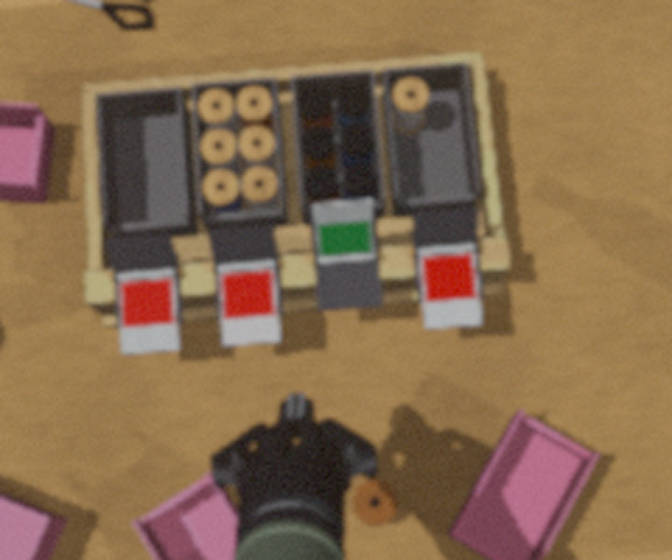

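The top view shows three red tags at crop (147,300), (248,295) and (450,277). The inks tag is still green at (343,238). The fingertip is at (295,408), short of its goal because the wrist is near straight. A 30° tilt is enough, so I ease back to that and go down in front of the tab.

```bash
python3 -m inch '[{"xyz":[-0.006,-0.01,0.016],"delta_rot":[0.012,-0.026,-0.016],"fingers":0},{"xyz":[-0.012,-0.02,0.032],"delta_rot":[0.024,-0.052,-0.032],"fingers":0},{"xyz":[-0.018,-0.03,0.048],"delta_rot":[0.036,-0.078,-0.048],"fingers":0},{"xyz":[-0.024,-0.04,0.064],"delta_rot":[0.048,-0.104,-0.064],"fingers":0},{"xyz":[-0.029,-0.045,0.077],"delta_rot":[0.06,-0.13,-0.08],"fingers":0}]'; cat > s.py <<'E'
from h import *; from rig import get_obs
import sys
o=get_obs();q=o["eef_rot"];M=Ro.from_quat(np.r_[q[1:],q[0]]).as_matrix();p=np.array(o["tool_pos"])
print(o["time"],o["q"].round(3),p.round(4),o["force"].round(1));print(M.round(3))
print("C",(p+.011*M[:,0]).round(4))
for a in sys.argv[1:]:
    C=np.array(eval(a));print(a,(M.T@(C-.011*M[:,0]-p)).round(4))
E
python3 s.py .478,.087,.07 .518,.0868,.066 .518,.0868,.081
```

```text
time: 5.92
tool_pos: [0.4734, 0.0855, 0.1221]
eef_rot: [-0.003, 0.963, 0.055, 0.262]
force: [0.3, 0.1, 0.5]
finger_gap: 0.0004
gripper_force: 0.0
5.925 [ 0.198  0.114  2.314 -0.338  0.197  1.968] [0.4734 0.0855 0.1221] [0.3 0.1 0.5]
[[ 0.856  0.108  0.505]
 [ 0.105 -0.994  0.035]
 [ 0.506  0.023 -0.862]]
C [0.4828 0.0866 0.1277]
.478,.087,.07 [-0.0333 -0.0022  0.0473]
.518,.0868,.066 [-0.0011  0.0022  0.071 ]
.518,.0868,.081 [0.0065 0.0025 0.0581]
```

```bash
python3 -m inch '[{"xyz":[-0.009,0,0.012],"delta_rot":[0,-0.025,0],"fingers":0},{"xyz":[-0.018,-0.001,0.024],"delta_rot":[0,-0.05,0],"fingers":0},{"xyz":[-0.027,-0.002,0.036],"delta_rot":[0,-0.075,0],"fingers":0},{"xyz":[-0.035,-0.002,0.051],"delta_rot":[0,-0.1,0],"fingers":0},{"xyz":[-0.035,-0.002,0.051],"delta_rot":[0,-0.1,0],"fingers":0}]'; python3 s.py .520,.0868,.066 .519,.0868,.082
```

```text
time: 6.55
tool_pos: [0.4671, 0.0849, 0.0594]
eef_rot: [-0.0, 0.976, 0.055, 0.213]
force: [-0.1, -0.0, 0.5]
finger_gap: 0.0001
gripper_force: 0.0
6.55 [ 0.194  0.242  2.336 -0.395  0.149  2.032] [0.4671 0.0849 0.0594] [-0.1 -0.   0.5]
[[ 0.903  0.107  0.416]
 [ 0.107 -0.994  0.023]
 [ 0.416  0.023 -0.909]]
C [0.477  0.0861 0.064 ]
.520,.0868,.066 [0.0397 0.004  0.016 ]
.519,.0868,.082 [0.0455 0.0042 0.0011]
```

```bash
python3 -m inch '[{"xyz":[0.013,0.001,0.005],"delta_rot":[0,0,0],"fingers":0},{"xyz":[0.027,0.003,0.01],"delta_rot":[0,0,0],"fingers":0},{"xyz":[0.04,0.004,0.016],"delta_rot":[0,0,0],"fingers":0},{"xyz":[0.04,0.004,0.016],"delta_rot":[0,0,0],"fingers":0},{"xyz":[0.04,0.004,0.016],"delta_rot":[0,0,0],"fingers":0}]'; python3 s.py .519,.0868,.082 .523,.087,.1 .528,.0872,.118 .54,.0875,.135 .555,.088,.145 .575,.0885,.151 .592,.089,.152; python3 - <<'E'
from h import *; from rig import get_image
d=get_image("scene");c=d["pixels"][120:250,140:320,::-1];cv2.imwrite("pics/s3.png",cv2.resize(c,None,fx=4,fy=4,interpolation=2))
E
```

```text
time: 7.18
tool_pos: [0.5103, 0.0857, 0.0628]
eef_rot: [-0.0, 0.975, 0.055, 0.214]
force: [0.4, 0.4, -0.1]
finger_gap: 0.0001
gripper_force: 0.0
7.175 [ 0.174  0.286  2.246 -0.266  0.188  1.884] [0.5103 0.0857 0.0628] [ 0.4  0.4 -0.1]
[[ 0.902  0.107  0.418]
 [ 0.107 -0.994  0.024]
 [ 0.418  0.023 -0.908]]
C [0.5202 0.0869 0.0674]
.519,.0868,.082 [ 0.005   0.0003 -0.0137]
.523,.087,.1 [ 0.0161  0.0009 -0.0284]
.528,.0872,.118 [ 0.0282  0.0017 -0.0427]
.54,.0875,.135 [ 0.0462  0.0031 -0.0531]
.555,.088,.145 [ 0.0639  0.0044 -0.0559]
.575,.0885,.151 [ 0.0845  0.0062 -0.053 ]
.592,.089,.152 [ 0.1003  0.0075 -0.0468]
```

View pics/s3.png

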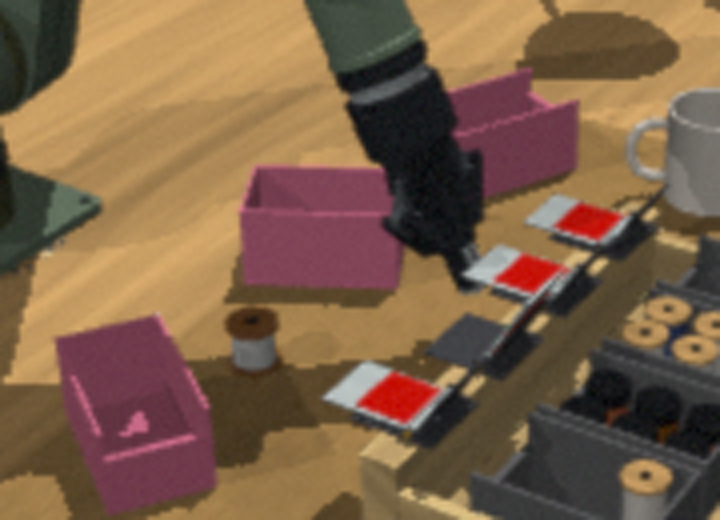

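The fingertip is at crop (468,280), just at and under the free edge of the spools tag at (490,265). Everything else is undisturbed. Now the lift along the arc.

```bash
python3 -m inch '[{"xyz":[0.005,0,-0.0137],"delta_rot":[0,0,0],"fingers":0},{"xyz":[0.011,0.001,-0.021],"delta_rot":[0,0,0],"fingers":0},{"xyz":[0.016,0.001,-0.0285],"delta_rot":[0,0,0],"fingers":0},{"xyz":[0.022,0.001,-0.036],"delta_rot":[0,0,0],"fingers":0},{"xyz":[0.028,0.002,-0.043],"delta_rot":[0,0,0],"fingers":0}]'; python3 s.py .54,.0875,.135 .555,.088,.145 .575,.0885,.151 .592,.089,.152; python3 - <<'E'
from h import *; from rig import get_image
d=get_image("scene");c=d["pixels"][120:250,140:320,::-1];cv2.imwrite("pics/s4.png",cv2.resize(c,None,fx=4,fy=4,interpolation=2))
E
```

```text
time: 7.85
tool_pos: [0.5191, 0.0859, 0.1148]
eef_rot: [-0.0, 0.975, 0.055, 0.215]
force: [0.4, -0.8, 0.5]
finger_gap: -0.0
gripper_force: 0.1
7.85 [ 0.171  0.204  2.164 -0.141  0.344  1.752] [0.5191 0.0859 0.1148] [ 0.4 -0.8  0.5]
[[ 0.901  0.107  0.42 ]
 [ 0.107 -0.994  0.024]
 [ 0.42   0.023 -0.907]]
C [0.5291 0.0871 0.1194]
.54,.0875,.135 [ 0.0164  0.0011 -0.0095]
.555,.088,.145 [ 0.0342  0.0024 -0.0123]
.575,.0885,.151 [ 0.0548  0.0042 -0.0093]
.592,.089,.152 [ 0.0706  0.0056 -0.0031]
```

View pics/s4.png

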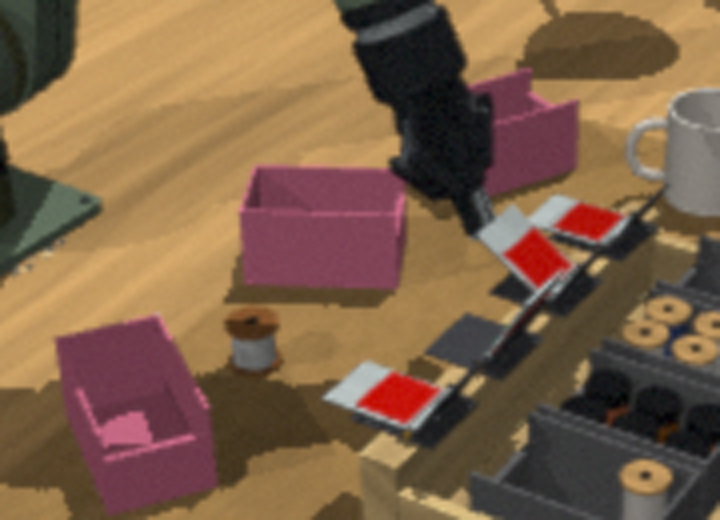

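The spools tag is lifting, tilted about 35° at crop (525,245), with the fingertip under its tab at (478,225). I carry on past upright.

```bash
python3 -m inch '[{"xyz":[0.008,0,-0.005],"delta_rot":[0,0,0],"fingers":0},{"xyz":[0.016,0.001,-0.0095],"delta_rot":[0,0,0],"fingers":0},{"xyz":[0.025,0.002,-0.011],"delta_rot":[0,0,0],"fingers":0},{"xyz":[0.034,0.002,-0.012],"delta_rot":[0,0,0],"fingers":0},{"xyz":[0.044,0.003,-0.011],"delta_rot":[0,0,0],"fingers":0}]' && python3 -m inch '[{"xyz":[0.01,0.001,0.002],"delta_rot":[0,0,0],"fingers":0},{"xyz":[0.019,0.002,0.005],"delta_rot":[0,0,0],"fingers":0},{"xyz":[0.027,0.003,0.008],"delta_rot":[0,0,0],"fingers":0},{"xyz":[0.033,0.003,0.011],"delta_rot":[0,0,0],"fingers":0},{"xyz":[0.033,0.003,0.011],"delta_rot":[0,0,0],"fingers":0}]'; python3 s.py
```

```text
time: 8.52
tool_pos: [0.5543, 0.0873, 0.1424]
eef_rot: [-0.0, 0.975, 0.055, 0.214]
force: [-0.6, -0.8, -0.1]
finger_gap: -0.0003
gripper_force: 0.1
time: 9.15
tool_pos: [0.5887, 0.088, 0.1459]
eef_rot: [-0.0, 0.975, 0.055, 0.214]
force: [0.3, 0.1, -0.5]
finger_gap: 0.0004
gripper_force: 0.0
9.15 [ 0.15   0.257  1.98  -0.085  0.475  1.676] [0.5887 0.088  0.1459] [ 0.3  0.1 -0.5]
[[ 0.902  0.107  0.418]
 [ 0.106 -0.994  0.024]
 [ 0.418  0.023 -0.908]]
C [0.5986 0.0892 0.1505]
```

Now retreat back and up toward the robot's side, then check.

```bash
python3 -m inch '[{"xyz":[-0.02,0,-0.005],"delta_rot":[0,0,0],"fingers":0},{"xyz":[-0.05,0,-0.03],"delta_rot":[0,0,0],"fingers":0},{"xyz":[-0.08,0,-0.07],"delta_rot":[0,0,0],"fingers":0},{"xyz":[-0.11,0,-0.11],"delta_rot":[0,0,0],"fingers":0},{"xyz":[-0.13,0,-0.15],"delta_rot":[0,0,0],"fingers":0}]'; python3 -m inch '[{"xyz":[0,0,0],"delta_rot":[0,0,0],"fingers":0},{"xyz":[0,0,0],"delta_rot":[0,0,0],"fingers":0},{"xyz":[0,0,0],"delta_rot":[0,0,0],"fingers":0},{"xyz":[0,0,0],"delta_rot":[0,0,0],"fingers":0},{"xyz":[0,0,0],"delta_rot":[0,0,0],"fingers":0}]'; python3 - <<'E'
from h import *; from rig import get_image
c=[]
for n,y,x in(("scene",110,130),("top",80,120)):
    c.append(cv2.resize(get_image(n)["pixels"][y:y+190,x:x+260,::-1],(400,292)))
cv2.imwrite("pics/end.png",np.hstack(c))
E
```

```text
time: 9.78
tool_pos: [0.4058, 0.0702, 0.2278]
eef_rot: [-0.0, 0.975, 0.055, 0.213]
force: [1.0, 0.3, 0.4]
finger_gap: 0.0
gripper_force: 0.0
time: 10.4
tool_pos: [0.4085, 0.0705, 0.2273]
eef_rot: [-0.0, 0.975, 0.055, 0.214]
force: [0.1, 0.1, -0.4]
finger_gap: -0.0001
gripper_force: 0.0
```

View pics/end.png

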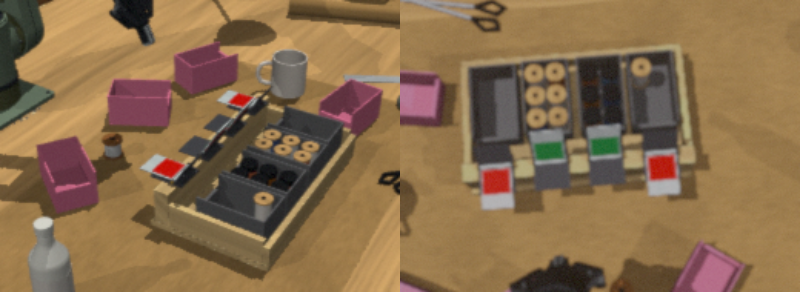

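The spools tag (548,150) and the inks tag (604,145) show green. The empty-bin tag (496,182) and the single-spool tag (662,168) show red. Bins and other objects are undisturbed, and the arm is clear.

```bash
python3 -c "from rig import finish_job;print(finish_job())"
```

```text
the job is handed in; nothing more can be done
None
```

Job handed in after about 10 s of robot time: the tags for the two full bins (spools and inks) show green, the tags for the empty and single-spool bins show red, and the last pictures show nothing else moved.

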